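# Tip the model house onto its floor and push it home

### The job

The card model house on the base board is standing on its end wall: push against it with the fingers so that it tips over onto its own floor, then push it along the board until its low end wall (the one with the window, on top at first) is flush against the dark wooden stop strip. Only push: do not grip, lift or carry the house, and leave the two paint bottles and the glue bottle where they stand.

Things in the scene. Friction and masses are not known exactly. Their poses are not given: they have to be found in the camera images.
- house: Loose brown card model house, about 250 g, sloping roof. Own x: from tall to low end wall, y across, z floor to roof; origin: centre of the floor's underside. Floor 130 (x) by 100 mm (y), straight walls; 79 mm high at the tall end, 69 at the low end. Roof overhangs 7 mm at the low end and long sides. It starts standing on its tall end wall, x up, the origin 65 mm above the board.
- house_roof (a point): Centre of the outer face of the house's roof, 74 mm from the floor's underside. At the start the roof side looks away from the strip and the floor side towards it; the standing house is about 135 mm high over the board. Pushed high on the roof side it tips about the bottom edge of its floor side and falls by itself once it leans some 30 degrees towards the strip.
- board: Fixed plywood base board, 360 mm (x) by 280 (y), 6 mm thick; origin: centre of its underside, on the table. It carries the dark wooden stop strip: 260 mm along the board's y, 14 mm wide, 15 mm above the board; its face towards the house (board's -x) lies at x = +140 mm in the board's frame. When the house has tipped over, its low end wall is still several centimetres short of the strip.
- strip (a point): Centre of the upper edge of the stop strip's face that looks to the house (21 mm above the table).
- house_center (a point): Point on the house: middle of its box, 36 mm above the centre of the floor's underside.
- low_corner_a (a point): Point on the house: floor-level corner of the low end wall, at own x = +65, y = +50 mm, 2 mm above the underside.
- low_corner_b (a point): Point on the house: the other floor-level corner of the low end wall, at own x = +65, y = -50 mm, 2 mm above the underside.
- paint_green: Green paint bottle with white cap, 32 mm diameter, 75 mm high, standing beside the board; origin at the centre of its underside. Leave alone.
- paint_yellow: Yellow paint bottle with white cap, 32 mm diameter, 75 mm high, beside the board; origin at the centre of its underside. Leave alone.
- glue: White glue bottle with orange cap, 40 mm diameter, 105 mm high, beside the board; origin at the centre of its underside. Leave alone.
Not all that is in view belongs to the job. There is more than one size of the house; the job needs the smaller.

How it is judged:
By the outcome, as a careful person would: the job done as asked, in the order asked, and still so for the second after the job is handed in, with the robot touching nothing.
It also fails if it takes over 58 s, if anything falls off the work surface, if the arm or the gripper's body presses on something with over 40 N, if the wrist force passes 120 N, or if a joint passes its speed limit or range.

### The arm

A 7-joint arm with a two-finger parallel gripper is mounted at the origin on the work surface. World frame = base frame: x ahead of the robot, y to its left, z up, the work surface at z = 0. Lengths are in m, angles in degrees, forces in N, time in s.
With the tool pointing down it reaches from about 0.425 to 0.875 m from the base axis. Payload 4.7 kg.
Tool frame: the origin (TCP) lies on the mounting face of the last link; the fingertips stand 182 mm ahead of it and the grasp point (between the pads) lies 164 mm ahead of it; z points along the fingers, x is the direction in which the jaws open and shut, and the axes are right-handed (so a half turn about z gives the same grasp; the last joint's range is limited). The gripper opens to 87 mm and grips with 3 to 60 N. Pads are 19 mm wide; open, the fingers measure 117 mm over their backs; the gripper's body (75 mm by 190 mm) begins 51 mm behind the grasp point.
Start: joints at [77.527, 18.392, -4.016, 83.108, 1.295, 78.541, -3.26], TCP at [0.149, -0.633, 0.405] pointing down, gripper open.
Joint ranges: [-163.93, 163.93], [-17.29, 119.83], [-79.2, 71.16], [3.27, 140.29], [-89.18, 269.18], [5.43, 117.66], [-154.24, 154.24]. Speed limits (degrees/s): [147.25, 147.25, 180, 180, 180, 180, 180].

### API

Orientations are given as [roll, pitch, yaw] about the fixed x, y, z axes, in that order (R = Rz(yaw) Ry(pitch) Rx(roll)).
In Python, from cell import status, cams, env, outline_of, landmark_of gives the robot as it stands. The module is installed in compiled form; this text tells all that it offers.
- The arm moves only by the tool jog_arm, never from a script. Its argument "rows" is a list of rows, each a list of 7 numbers: the closure, from 0 (fully open) to 1 (shut), then the shift along the tool's x, y, z in m, then the turn, a rotation vector about the tool's x, y, z in degrees. A call has 1 to 12 rows; each row shifts and turns the commanded pose from where the row before left it, along the tool's axes as they then stand; what a row does not reach is not made up. A row lasts 1/12 s, in which the tool goes at most 41.7 mm and 7.16 degrees, less where a joint would pass 70% of its speed; a pose out of reach is approached as far as the arm can. A call with a gripper value outside its range is refused whole. The fingers move at their own pace and stop on an object; "grip_force" is the grip in N (left out, the last holds). Time passes only in rows, so rows that do not move let the fingers close. It gives the time, the measured TCP pose, the force and the opening at its end, in the units of the state.
- status.get_obs(): the state, without advancing time (a new reading comes with each control period).
- cams.read_camera(name): name is "scene" or "top" or "wrist"; returns (picture, depth): 420x560x3 uint8, red, green, blue; 420x560 float32, m along the optical axis (not along the pixel's ray), 0 where there is no reading.
- cams.camera_params(name): a dict with "vfov" (degrees; the focal length in pixels is half the picture's height over the tangent of half this angle, whatever the lens; pixels are square), "cx", "cy" (the principal point, pixels), "eye" and "attitude" of the camera in the world. Camera axes: x right, y up, looking along -z (the intrinsics and any distortion apply to the point x, -y, -z); pixel columns grow to the right and rows downward; lengths in m; the calibration is good to about 2 mm. A picture is of the moment at which its call begins: read the wrist's pose just before it. camera_params takes no time and is no camera call; for the wrist camera it gives the pose at the moment of the call.
- env.sign_off(): hands the job in, once; it reports no verdict.
Trained networks look in the newest picture that a camera, given by its name, has taken for a name from the list of things; names that differ only in an ending like _2 or _b are one class to them, and where a whole thing is asked for, a point or a joint stands for the part that bears it (a point fixed in the world has none). Each returns a list of dicts, best first, with "conf" (0 to 1); they miss things now and then, are a little off and sometimes report something else, mostly with a low value. They report only what shows in the picture. A call takes as long as a camera call. They do not tell look-alikes from the thing itself.
- outline_of(camera, name): "pixels" (420x560 bool, what is visible of it) and "box" ([left, top, right, bottom] in pixels, round what is visible of it).
- landmark_of(camera, name): "position" ([row, column] in pixels: a listed point, or the origin of a listed thing).
The state is a dict: "time_s": time; "qpos": joint angles; "joint_velocities": joint speeds; "effort": joint torques, N m; "tool_pos": TCP position; "tool_rot": TCP orientation; "force": force on the tool from outside, world axes, zero at the start; "wrist_torque": the same for the moment, N m; "grip_width": finger opening in m.
Only numpy, scipy, OpenCV 4.12 (cv2) and the standard library are available. Lean on these libraries where they do the work, as an engineer would, in place of code of your own. Each camera call takes 0.05 s, during which the arm holds its last target. There are 200 camera calls.

## Working session

There is one attempt and no reset: what is moved stays moved. The work goes in short steps, Python scripts to look and compute and a tool call to move; the robot and the scene stay as the last step left them, time stands still between calls to the robot, and variables do not carry over. Pictures are saved under pics/ and viewed, about 8 in all and at most 12, crops included, and the job is handed in when it is done.

Besides the shell and the picture viewer there is one more tool, called after ">>>" as name(argument=value, ...), one argument or row to a line, values as JSON. jog_arm: Moves the arm, as the interface text tells. Its arguments: {"type":"object","properties":{"rows":{"type":"array"},"grip_force":{"type":"number"}},"required":["rows"]}

```bash
mkdir -p pics; ls; python3 - <<'E'
from cell import status,cams
import cv2,numpy as np
o=status.get_obs();print(o)
ims=[]
for n in("scene","top"):
    p,d=cams.read_camera(n);ims.append(p);print(n,cams.camera_params(n));np.save(f'/tmp/{n}_d.npy',d)
cv2.imwrite('pics/a.png',ims[0][:,:,::-1]);cv2.imwrite('pics/b.png',ims[1][:,:,::-1])
E
```

```text
pics
{'time_s': 0.0, 'qpos': array([77.52628945, 18.43900172, -4.01584546, 83.17555741,  1.29515142,
       78.54104233, -3.26061544]), 'joint_velocities': array([ 0.02840941, -0.02181432,  0.00633524, -0.04019886,  0.00938206,
        0.01029296,  0.00697273]), 'effort': array([-3.20541330e-04, -4.91287959e+01, -4.04500030e-01, -3.12523377e+01,
       -6.39862963e-02,  4.37174260e-02,  1.90245300e-04]), 'tool_pos': array([ 0.14925109, -0.63241617,  0.40365614]), 'tool_rot': array([ 1.79994137e+02,  1.10346523e-01, -7.67168182e+01]), 'force': array([ 0.64911011,  0.53178204, -0.40514525]), 'wrist_torque': array([ 0.00616733, -0.01276855,  0.01895282]), 'grip_width': 0.08691136745214631}
scene {'vfov': 43.08749179880522, 'cx': 284.71370771732194, 'cy': 214.28027301641035, 'eye': array([ 0.96662095, -0.17331498,  0.92337502]), 'attitude': array([32.98531849, -0.5416609 , 70.12170793])}
top {'vfov': 42.10793095216713, 'cx': 283.8716206020285, 'cy': 214.28362834262, 'eye': array([0.37699187, 0.01710038, 1.29557594]), 'attitude': array([  4.81814381,   1.18249305, -90.94511292])}
```

View pics/a.png

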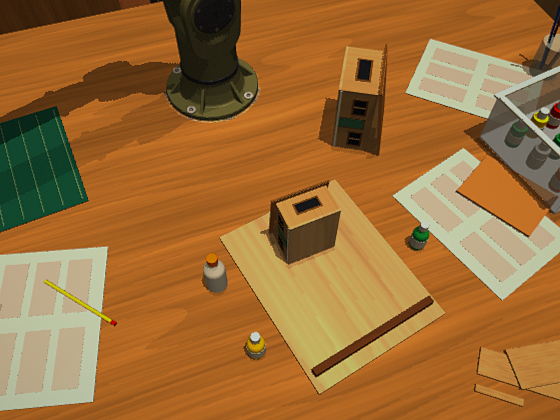

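View pics/b.png

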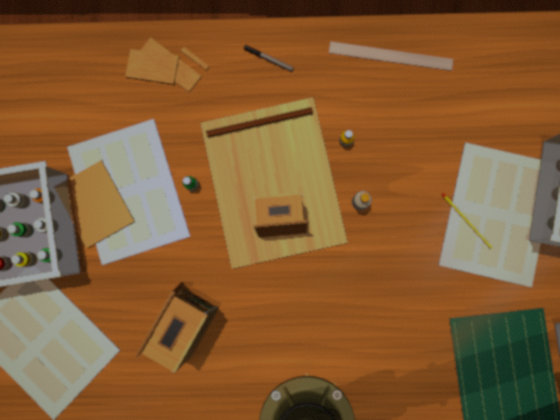

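The job's house is the small one on the board, at top (278,212) and scene (305,220). The look-alike is the larger house off the board, at top (180,328) and scene (360,100). The strip is at top (260,122), the far side from the robot.

```bash
cat > h.py <<'E'
import numpy as np,cv2
from scipy.spatial.transform import Rotation as R
from cell import status,cams
def cloud(n):
    c=cams.camera_params(n); p,d=cams.read_camera(n)
    h,w=d.shape; f=h/2/np.tan(np.radians(c['vfov']/2))
    v,u=np.mgrid[:h,:w]
    P=np.stack([(u-c['cx'])/f*d,-(v-c['cy'])/f*d,-d],-1)
    W=P@R.from_euler('xyz',c['attitude'],degrees=True).as_matrix().T+c['eye']
    W[d==0]=np.nan
    return p,W
def rect(P):
    (cx,cy),s,a=cv2.minAreaRect(P[:,:2].astype(np.float32)*1000)
    return np.round([cx,cy,*s,a],1), np.round(cv2.boxPoints(((cx,cy),s,a)),1).tolist()
E
python3 - <<'E'
from h import *
for n in("top","scene"):
    p,W=cloud(n); z=W[...,2]
    print(n,'pix board',W[170,250] if n=="top" else W[300,330])
    b=(np.abs(W[...,0]-.6)<.35)&(np.abs(W[...,1]-.05)<.3)
    g=p.astype(int)
    if n=="top": roi=np.zeros(z.shape,bool); roi[185:245,240:320]=1
    else: roi=np.zeros(z.shape,bool); roi[175:265,265:345]=1
    m=roi&(z>.13); print('house top',m.sum(),np.nanmedian(z[m]),np.nanmax(z[m]),rect(W[m]))
    # strip: dark
    roi[:]=0
    if n=="top": roi[100:145,195:325]=1
    else: roi[290:385,300:445]=1
    m=roi&(z>.015)&(z<.03)&(g.sum(-1)<190); m=cv2.morphologyEx(m.astype(np.uint8),cv2.MORPH_OPEN,np.ones((2,2)))>0
    print('strip',m.sum(),np.nanmedian(z[m]),rect(W[m]))
    if n=="top":
        for nm,(u,v) in dict(g=(190,183),y=(347,138),gl=(363,200)).items():
            print(nm,W[v,u].round(3))
E
```

```text
top pix board [0.59436446 0.12141663 0.0033243 ]
house top 1481 0.13618536284745963 0.1489392638385829 (array([484.7,  51.2,  67.6, 113.3,   4.4]), [[446.6000061035156, 105.0999984741211], [455.29998779296875, -7.900000095367432], [522.7000122070312, -2.700000047683716], [514.0999755859375, 110.30000305175781]])
strip 532 0.019506982576858567 (array([702.7,  94. ,   8.4, 253.1,  13.1]), [[670.0, 216.1999969482422], [727.2999877929688, -30.200000762939453], [735.5, -28.299999237060547], [678.0999755859375, 218.10000610351562]])
g [0.558 0.255 0.059]
y [ 0.654 -0.107  0.063]
gl [ 0.506 -0.134  0.105]
scene pix board [0.61649554 0.05232331 0.00505926]
house top 1991 0.13667200279903713 0.14794786458120035 (array([484.6,  51. ,  68.8, 113.4,   5. ]), [[445.3999938964844, 104.5999984741211], [455.20001220703125, -8.399999618530273], [523.7000122070312, -2.5], [513.9000244140625, 110.5]])
strip 1144 0.02049962964409824 (array([710.2, 101.2,  11.6, 265.2,  11.9]), [[677.0999755859375, 229.8000030517578], [731.9000244140625, -29.799999237060547], [743.2000122070312, -27.399999618530273], [688.5, 232.1999969482422]])
```

>>> jog_arm(
  rows=[
    [0.3,-0.016,-0.0347,0,0,0,0],
    [0.3,-0.016,-0.0347,0,0,0,0],
    [0.3,-0.016,-0.0347,0,0,0,0],
    [0.3,-0.016,-0.0347,0,0,0,0],
    [0.3,-0.016,-0.0347,0,0,0,0],
    [0.3,-0.016,-0.0347,0,0,0,0],
    [0.3,-0.016,-0.0347,0,0,0,0],
    [0.3,-0.016,-0.0347,0,0,0,0],
    [0.3,-0.016,-0.0347,0,0,0,0],
    [0.3,0,0,0,0,0,0],
  ],
)

```text
time_s: 1.03
tool_pos: [0.4275, -0.4132, 0.4049]
tool_rot: [-179.7, 0.2, -76.0]
force: [1.3, 1.0, 0.6]
grip_width: 0.0607
```

>>> jog_arm(
  rows=[
    [0.3,-0.0377,-0.0089,0,0,0,0],
    [0.3,-0.0377,-0.0089,0,0,0,0],
    [0.3,-0.0377,-0.0089,0,0,0,0],
    [0.3,-0.0377,-0.0089,0,0,0,0],
    [0.3,-0.0377,-0.0089,0,0,0,0],
    [0.3,-0.0377,-0.0089,0,0,0,0],
    [0.3,-0.0377,-0.0089,0,0,0,0],
    [0.3,-0.0377,-0.0089,0,0,0,0],
    [0.3,-0.0377,-0.0089,0,0,0,0],
    [0.3,-0.0377,-0.0089,0,0,0,0],
    [0.3,-0.0377,-0.0089,0,0,0,0],
    [0.3,-0.0377,-0.0089,0,0,0,0],
  ],
)

```text
time_s: 2.03
tool_pos: [0.4196, 0.0459, 0.4048]
tool_rot: [-180.0, -0.1, -76.7]
force: [1.4, 0.7, 0.8]
grip_width: 0.061
```

>>> jog_arm(
  rows=[
    [0.3,0,0,0,0,0,4.4],
    [0.3,0,0,0,0,0,4.3],
    [0.3,0,0,0,0,0,0],
    [0.3,0,0,0,0,0,0],
  ],
)

```text
time_s: 2.37
tool_pos: [0.4201, 0.0439, 0.4047]
tool_rot: [180.0, -0.0, -85.3]
force: [0.4, -0.1, -0.4]
grip_width: 0.0609
```

>>> jog_arm(
  rows=[
    [0.3,-0.002,0,0.0245,0,0,0],
    [0.3,0,0,0.0245,0,0,0],
    [0.3,0,0,0.0245,0,0,0],
    [0.3,0,0,0.0245,0,0,0],
    [0.3,0,0,0,0,0,0],
  ],
)

```text
time_s: 2.78
tool_pos: [0.4179, 0.0451, 0.3027]
tool_rot: [179.5, 0.1, -85.4]
force: [-2.6, -0.2, -0.4]
grip_width: 0.061
```

>>> jog_arm(
  rows=[
    [0.3,0,-0.003,0,0,0,0],
    [0.3,0,-0.003,0,0,0,0],
    [0.3,0,-0.003,0,0,0,0],
    [0.3,0,-0.003,0,0,0,0],
    [0.3,0,-0.003,0,0,0,0],
    [0.3,0,-0.003,0,0,0,0],
    [0.3,0,-0.003,0,0,0,0],
    [0.3,0,-0.003,0,0,0,0],
    [0.3,0,-0.003,0,0,0,0],
    [0.3,0,-0.003,0,0,0,0],
    [0.3,0,-0.003,0,0,0,0],
    [0.3,0,0,0,0,0,0],
  ],
)

```text
time_s: 3.78
tool_pos: [0.4535, 0.0488, 0.3067]
tool_rot: [-180.0, 0.0, -85.4]
force: [-0.4, 0.3, 1.2]
grip_width: 0.0609
```

```bash
python3 - <<'E'
from h import *
p,W=cloud("scene"); print(status.get_obs()['force'])
cv2.imwrite('pics/c.png',cv2.resize(p[150:300,220:420,::-1],None,fx=3,fy=3))
E
```

```text
[-1.02502065 -0.92877853  0.11314417]
```

View pics/c.png

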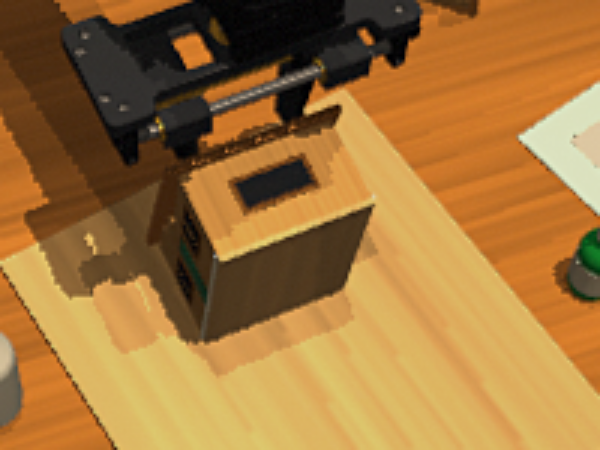

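The crop shows the small house, window in its top wall at (275,185), with the fingers behind its roof and the house starting to lean. I'll go on pushing.

>>> jog_arm(
  rows=[
    [0.3,0,-0.004,0,0,0,0],
    [0.3,0,-0.004,0,0,0,0],
    [0.3,0,-0.004,0,0,0,0],
    [0.3,0,-0.004,0,0,0,0],
    [0.3,0,-0.004,0,0,0,0],
    [0.3,0,-0.004,0,0,0,0],
    [0.3,0,-0.004,0,0,0,0],
    [0.3,0,-0.004,0,0,0,0],
    [0.3,0,0,0,0,0,0],
  ],
)

```text
time_s: 4.58
tool_pos: [0.4856, 0.0513, 0.3067]
tool_rot: [-180.0, 0.0, -85.4]
force: [0.1, -0.1, 0.0]
grip_width: 0.0608
```

```bash
python3 - <<'E'
from h import *
p,W=cloud("scene"); print(status.get_obs()['force'])
cv2.imwrite('pics/d.png',cv2.resize(p[150:300,220:420,::-1],None,fx=3,fy=3))
E
```

```text
[ 0.83958777 -0.11363605 -0.46111318]
```

View pics/d.png

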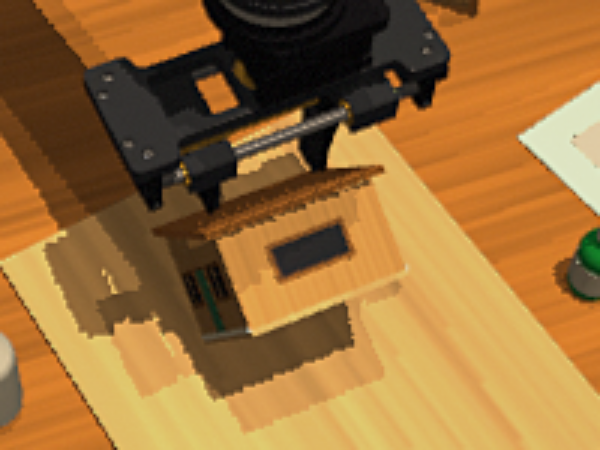

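The house now leans about 20–25° with both fingers on the roof, still tipping cleanly.

>>> jog_arm(
  rows=[
    [0.3,0,-0.004,0,0,0,0],
    [0.3,0,-0.004,0,0,0,0],
    [0.3,0,-0.004,0,0,0,0],
    [0.3,0,-0.004,0,0,0,0],
    [0.3,0,-0.004,0,0,0,0],
    [0.3,0,-0.004,0,0,0,0],
    [0.3,0,0,0,0,0,0],
    [0.3,0,0,0,0,0,0],
    [0.3,0,0,0,0,0,0],
    [0.3,0,0,0,0,0,0],
  ],
)

```text
time_s: 5.47
tool_pos: [0.5086, 0.0532, 0.3067]
tool_rot: [180.0, -0.0, -85.4]
force: [-0.5, -0.4, 0.2]
grip_width: 0.0607
```

```bash
python3 - <<'E'
from h import *
p,W=cloud("scene"); print(status.get_obs()['force'])
cv2.imwrite('pics/e.png',cv2.resize(p[150:400,200:450,::-1],None,fx=2.4,fy=2.4))
E
```

```text
[-0.00865555 -0.03841792  0.01889515]
```

View pics/e.png

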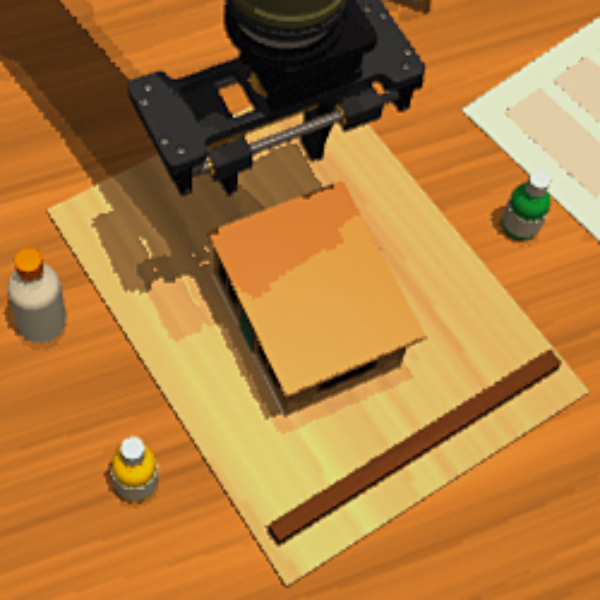

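It fell cleanly onto its floor: roof up at crop (315,290), low end facing the strip with a gap. Next I'll back off and measure.

>>> jog_arm(
  rows=[
    [0.3,0,0.01,0,0,0,0],
    [0.3,0,0.01,0,0,0,0],
    [0.3,0,0.01,0,0,0,0],
    [0.3,0,0.01,0,0,0,0],
    [0.3,0,0,0,0,0,0],
  ],
)

```text
time_s: 5.93
tool_pos: [0.4674, 0.05, 0.3065]
tool_rot: [179.9, -0.1, -85.4]
force: [-0.7, 0.9, 0.3]
grip_width: 0.0609
```

```bash
cat >> h.py <<'E'
def roof():
    for n,(a,b,c,d) in dict(scene=(190,345,260,420),top=(120,225,225,330)).items():
        p,W=cloud(n); z=W[...,2]; roi=np.zeros(z.shape,bool); roi[a:b,c:d]=1
        m=roi&(z>.062)&(z<.095)
        k,l,s,_=cv2.connectedComponentsWithStats(m.astype(np.uint8)); m=l==1+s[1:,4].argmax()
        P=W[m]; A=np.c_[P[:,:2],np.ones(len(P))]; q=np.linalg.lstsq(A,P[:,2],rcond=None)[0]
        e=np.abs(A@q-P[:,2])<.004
        print(n,m.sum(),rect(P[e]),'plane',q.round(4),np.degrees(np.arctan2(-q[1],-q[0])).round(1))
    return p,W
E
python3 - <<'E'
from h import *
roof();print(status.get_obs()['tool_pos'])
E
```

```text
scene 4696 (array([588.4,  59.3, 139.1, 115.8,   4.4]), [[514.5999755859375, 111.80000305175781], [523.5, -3.700000047683716], [662.2000122070312, 6.900000095367432], [653.2999877929688, 122.4000015258789]]) plane [-0.1234 -0.0102  0.1531] 4.7
top 1672 (array([608.3,  60.2,  99.6, 114. ,   3.9]), [[554.7000122070312, 113.80000305175781], [562.4000244140625, -0.0], [661.7999877929688, 6.699999809265137], [654.0999755859375, 120.5]]) plane [-0.1288 -0.0124  0.156 ] 5.5
[0.46892611 0.04990598 0.30694875]
```

>>> jog_arm(
  rows=[
    [0.3,0,0,0,0,0,-4.0],
    [0.3,0,0,0,0,0,-3.9],
    [0.3,0.008,0.0017,0.0,0,0,0],
    [0.3,0,0,0.0213,0,0,0],
    [0.3,0,0,0.0213,0,0,0],
    [0.3,0,0,0.0213,0,0,0],
    [0.3,0,0,0.0213,0,0,0],
    [0.3,0,0,0,0,0,0],
  ],
)

```text
time_s: 6.7
tool_pos: [0.4674, 0.0408, 0.218]
tool_rot: [179.6, 0.1, -77.6]
force: [-1.1, -0.5, 0.5]
grip_width: 0.0609
```

>>> jog_arm(
  rows=[
    [0.3,0,-0.005,0,0,0,0],
    [0.3,0,-0.005,0,0,0,0],
    [0.3,0,-0.005,0,0,0,0],
    [0.3,0,-0.005,0,0,0,0],
    [0.3,0,-0.005,0,0,0,0],
    [0.3,0,-0.005,0,0,0,0],
    [0.3,0,-0.005,0,0,0,0],
    [0.3,0,-0.005,0,0,0,0],
    [0.3,0,-0.005,0,0,0,0],
    [0.3,0,-0.005,0,0,0,0],
    [0.3,0,-0.005,0,0,0,0],
    [0.3,0,-0.005,0,0,0,0],
  ],
)

```text
time_s: 7.7
tool_pos: [0.5279, 0.0548, 0.2214]
tool_rot: [180.0, -0.0, -77.5]
force: [-1.5, -0.9, -0.4]
grip_width: 0.0608
```

```bash
python3 - <<'E'
from h import *
roof();print(status.get_obs()['tool_pos'])
p,_=cloud("scene")
cv2.imwrite('pics/f.png',cv2.resize(p[150:400,200:450,::-1],None,fx=2.4,fy=2.4))
E
```

```text
scene 4536 (array([607.8,  71.7, 134.3, 115.7,  11. ]), [[530.7999877929688, 115.5999984741211], [552.9000244140625, 2.0999999046325684], [684.7999877929688, 27.799999237060547], [662.5999755859375, 141.3000030517578]]) plane [-0.1217 -0.0253  0.1555] 11.7
top 691 (array([654.2,  81. ,  42.5, 113.8,  11.3]), [[622.2000122070312, 132.6999969482422], [644.5999755859375, 21.100000381469727], [686.2999877929688, 29.399999618530273], [663.9000244140625, 141.0]]) plane [-0.1377 -0.028   0.1659] 11.5
[0.52846896 0.05514712 0.22162291]
```

View pics/f.png

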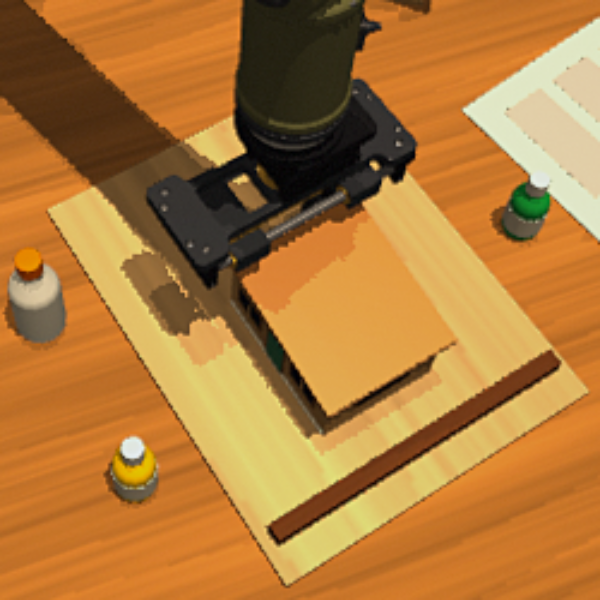

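The house has turned to about 11.5°, nearly parallel with the strip, with roughly 35 mm of gap left. I'll push on, slowing near contact.

>>> jog_arm(
  rows=[
    [0.3,0,-0.005,0,0,0,0],
    [0.3,0,-0.005,0,0,0,0],
    [0.3,0,-0.005,0,0,0,0],
    [0.3,0,-0.005,0,0,0,0],
    [0.3,0,-0.005,0,0,0,0],
    [0.3,0,-0.003,0,0,0,0],
    [0.3,0,-0.002,0,0,0,0],
    [0.3,0,0,0,0,0,0],
  ],
)

```text
time_s: 8.52
tool_pos: [0.5573, 0.0615, 0.2216]
tool_rot: [-180.0, 0.0, -77.5]
force: [-0.3, -0.4, -0.3]
grip_width: 0.0611
```

>>> jog_arm(
  rows=[
    [0.3,0,-0.001,0,0,0,0],
    [0.3,0,-0.001,0,0,0,0],
    [0.3,0,-0.001,0,0,0,0],
    [0.3,0,0,0,0,0,0],
  ],
)

```text
time_s: 8.85
tool_pos: [0.5598, 0.0619, 0.2216]
tool_rot: [-180.0, -0.0, -77.5]
force: [-1.2, -0.7, 1.3]
grip_width: 0.061
```

```bash
python3 - <<'E'
from h import *
roof();print(status.get_obs()['tool_pos'])
p,_=cloud("scene")
cv2.imwrite('pics/g.png',cv2.resize(p[220:390,290:460,::-1],None,fx=3.5,fy=3.5))
E
```

```text
scene 4651 (array([640.3,  80.2, 131.3, 115.8,  12.3]), [[563.7999877929688, 122.80000305175781], [588.5, 9.600000381469727], [716.7000122070312, 37.599998474121094], [692.0, 150.8000030517578]]) plane [-0.1215 -0.0257  0.1593] 11.9
top 288 (array([687.6, 106.4,  28.7,  82.1,  13.1]), [[664.2999877929688, 143.10000610351562], [683.0, 63.20000076293945], [711.0, 69.69999694824219], [692.2999877929688, 149.6999969482422]]) plane [-0.1341 -0.0373  0.1688] 15.6
[0.55979    0.06194898 0.22160271]
```

View pics/g.png

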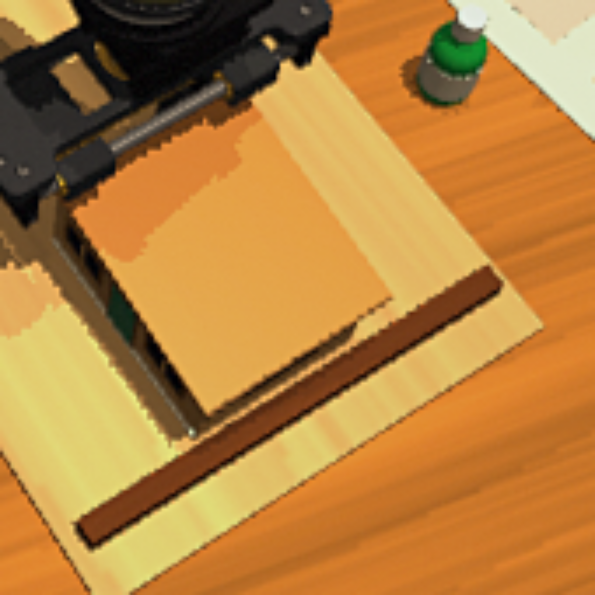

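A small gap of about 5 mm remains, near (190,435) to (205,445). I'll creep 1 mm at a time and watch the force.

>>> jog_arm(
  rows=[
    [0.3,0,-0.001,0,0,0,0],
    [0.3,0,-0.001,0,0,0,0],
    [0.3,0,-0.001,0,0,0,0],
    [0.3,0,0,0,0,0,0],
  ],
)

```text
time_s: 9.33
tool_pos: [0.5629, 0.0626, 0.2215]
tool_rot: [-180.0, -0.0, -77.5]
force: [-1.1, -0.3, 1.4]
grip_width: 0.0609
```

>>> jog_arm(
  rows=[
    [0.3,0,-0.001,0,0,0,0],
    [0.3,0,-0.001,0,0,0,0],
    [0.3,0,0,0,0,0,0],
  ],
)

```text
time_s: 9.58
tool_pos: [0.5648, 0.063, 0.2215]
tool_rot: [-180.0, 0.0, -77.5]
force: [-1.6, -0.6, 0.7]
grip_width: 0.0611
```

>>> jog_arm(
  rows=[
    [0.3,0,-0.001,0,0,0,0],
    [0.3,0,-0.001,0,0,0,0],
    [0.3,0,0,0,0,0,0],
  ],
)

```text
time_s: 9.83
tool_pos: [0.566, 0.0633, 0.2214]
tool_rot: [179.8, -0.0, -77.5]
force: [-5.2, -0.3, 3.5]
grip_width: 0.0608
```

>>> jog_arm(
  rows=[
    [0.3,0,-0.001,0,0,0,0],
    [0.3,0,-0.0005,0,0,0,0],
    [0.3,0,0,0,0,0,0],
  ],
)

```text
time_s: 10.08
tool_pos: [0.5665, 0.0635, 0.2212]
tool_rot: [179.6, -0.0, -77.5]
force: [-10.1, -2.0, 6.4]
grip_width: 0.0608
```

```bash
python3 - <<'E'
from h import *
roof();o=status.get_obs();print(o['tool_pos'],o['force'],o['wrist_torque'])
p,_=cloud("scene")
cv2.imwrite('pics/i.png',cv2.resize(p[220:390,290:460,::-1],None,fx=3.5,fy=3.5))
E
```

```text
scene 4654 (array([646.2,  81.7, 130.5, 115.6,  12.6]), [[569.9000244140625, 123.9000015258789], [595.0999755859375, 11.100000381469727], [722.5, 39.5], [697.2999877929688, 152.3000030517578]]) plane [-0.1215 -0.0253  0.1599] 11.8
top 154 (array([688.7, 119.3,  22.2,  60. ,   0.7]), [[677.2000122070312, 149.1999969482422], [678.0, 89.19999694824219], [700.2000122070312, 89.5], [699.4000244140625, 149.5]]) plane [-0.1325 -0.0202  0.1664] 8.7
[0.56643815 0.06354169 0.22119197] [-9.85708585 -2.51196854  7.02627485] [-0.44394932  1.79077859 -0.09585881]
```

View pics/i.png

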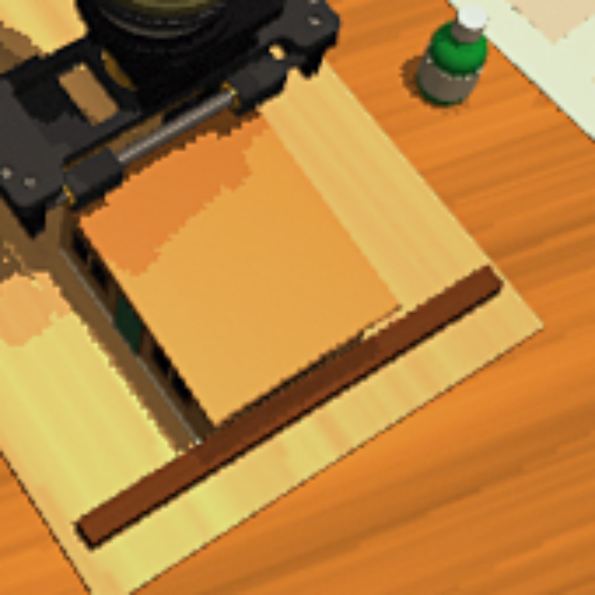

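The low wall now looks flush along the strip, with 10 N of push and almost no yaw moment, so it bears on both ends. I'll retreat straight back and check.

>>> jog_arm(
  rows=[
    [0.3,0,0.002,0,0,0,0],
    [0.3,0,0.004,0,0,0,0],
    [0.3,0,0.015,0,0,0,0],
    [0.3,0,0.025,0,0,0,0],
    [0.3,0,0.025,0,0,0,0],
    [0.3,0,0.025,0,0,0,0],
    [0.3,0,0,-0.03,0,0,0],
    [0.3,0,0,-0.03,0,0,0],
    [0.3,0,0,-0.03,0,0,0],
    [0.3,0.035,0,-0.02,0,0,0],
    [0.3,0.035,0,0,0,0,0],
    [0.3,0.035,0,0,0,0,0],
  ],
)

```text
time_s: 11.23
tool_pos: [0.4982, -0.0603, 0.3341]
tool_rot: [-179.7, -0.2, -77.4]
force: [-0.3, 0.5, -0.3]
grip_width: 0.0609
```

>>> jog_arm(
  rows=[
    [0.3,0.035,0,0,0,0,0],
    [0.3,0.035,0,0,0,0,0],
    [0.3,0.035,0,0,0,0,0],
    [0.3,0.035,0,0,0,0,0],
    [0.3,0.035,0,0,0,0,0],
    [0.3,0.035,0,0,0,0,0],
    [0.3,0,0,0,0,0,0],
    [0.3,0,0,0,0,0,0],
  ],
)

```text
time_s: 11.9
tool_pos: [0.5423, -0.2674, 0.3311]
tool_rot: [-179.9, -0.0, -77.8]
force: [-0.1, 1.0, -1.1]
grip_width: 0.061
```

```bash
python3 - <<'E'
from h import *
from cell import landmark_of
p,W=roof();print(status.get_obs()['tool_pos'])
z=W[...,2];g=p.astype(int)
# board edges for yaw: board-coloured region in top
h=cv2.cvtColor(p,cv2.COLOR_RGB2HSV)
roi=np.zeros(z.shape,bool); roi[95:150,190:330]=1
m=roi&(z>.013)&(z<.03)&(g.sum(-1)<190); print('strip top',rect(W[m]))
q,_=cloud("scene")
for n in('low_corner_a','low_corner_b','strip'): print(n,landmark_of("scene",n)[:2])
for nm in('scene','top'):pass
a=cv2.resize(q[220:390,290:460,::-1],(500,500),interpolation=cv2.INTER_CUBIC);b=cv2.resize(p[90:230,195:335,::-1],(300,300))
c=np.zeros((500,800,3),np.uint8);c[:,:500]=a;c[:300,500:]=b
cv2.imwrite('pics/j.png',c)
E
```

```text
scene 5011 (array([642.2,  80.6, 138.6, 115.6,  12.6]), [[562.0, 121.9000015258789], [587.2000122070312, 9.100000381469727], [722.4000244140625, 39.29999923706055], [697.2000122070312, 152.10000610351562]]) plane [-0.1197 -0.0272  0.1589] 12.8
top 2776 (array([642.1,  80.2, 137.9, 114. ,  12.3]), [[562.5, 121.0999984741211], [586.9000244140625, 9.699999809265137], [721.5999755859375, 39.20000076293945], [697.2999877929688, 150.60000610351562]]) plane [-0.1031 -0.0219  0.1471] 12.0
[ 0.54267875 -0.26368021  0.33147877]
strip top (array([706.4,  96.4,  13.1, 252. ,  11.4]), [[675.0999755859375, 218.6999969482422], [725.0, -28.399999618530273], [737.7999877929688, -25.799999237060547], [687.9000244140625, 221.1999969482422]])
low_corner_a [{'position': [348.0, 348.4], 'conf': 0.93}, {'position': [320.0, 393.1], 'conf': 0.84}]
low_corner_b [{'position': [348.0, 348.4], 'conf': 0.93}, {'position': [320.0, 393.1], 'conf': 0.84}]
strip [{'position': [274.6, 327.4], 'conf': 0.75}, {'position': [328.6, 374.9], 'conf': 0.72}]
```

View pics/j.png

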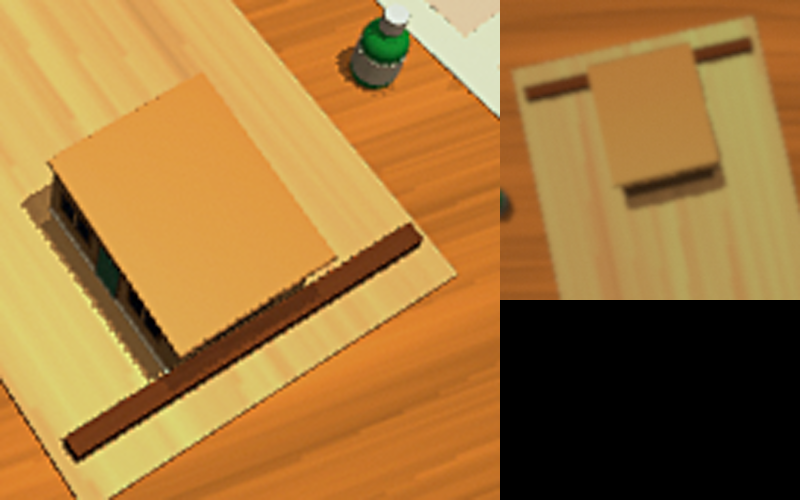

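```bash
python3 -c "
from cell import env;print(env.sign_off())"
```

```text
the job is handed in; nothing more can be done
None
```

The small house is tipped onto its floor, and its low end wall sits against the dark stop strip. I only pushed it, and handed the job in at about 12 s of robot time.

**What I did:** I pushed high on the roof side with both fingers until the house tipped and fell by itself. I then pushed its tall end wall with the fingers set parallel to the strip. That turned the house about 8° and slid it roughly 55 mm up to the strip, where I pressed it home with about 10 N and backed away.

**Last checks:**
- **Flush contact:** while pressing, the turning moment was only about -0.1 N m, against about 0.5 N m if just one corner were touching. The last picture shows no visible gap.
- **Stayed put:** the roof's front corners shifted by only about 0.2 mm when the arm withdrew.
- **Clear of objects:** the robot is touching nothing, and I did not go near the three bottles. I did not measure their positions again at the end.

**Less certain:**
- **Angle:** the house measures 12.0–12.8°, but the strip measures anywhere from 11.4° to 13.1° depending on the picture. The images alone only confirm it is parallel to within about 1°.
- **Position:** the wall's measured position overlaps the strip face by about 3 mm, which I put down to measurement error.
- **Landmark detector:** it cannot tell the two low corners apart, so I did not rely on it.

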